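Tighten the specimen clamp bolt with the click wrench

TASK

Take the click wrench from its tray, seat its socket fully down over the upright hex bolt of the specimen clamp, and tighten the bolt clockwise (seen from above) until the handle clicks over at its joint. Stop as soon as it has clicked, well before the bent handle reaches its end stop, then let go and leave the wrench seated on the bolt with its handle sprung back straight. Press gently while seating, never hard, and leave the weight, the dish and the jar where they stand.

Things in the scene. Friction and masses are not known exactly. Their poses are not given: they have to be found in the camera images.
- wrench: Click wrench, loose, about 0.44 kg, 212 mm long, steel head and black rubber grip. Origin at the centre of the socket's open mouth (lower end); z up, x along the straight wrench to the handle. It stands socket down in the tray, mouth 5 mm above the bench, the handle resting in a saddle 186 to 204 mm out from the socket axis. It balances about 85 mm out from that axis.
- wrench_socket (a point): Centre of the mouth of the wrench's hex socket (same point and axes as wrench). The hole is a hexagon 25.6 mm across flats, 38 mm deep, with flats facing +x and -x; outside it is 36 mm across flats; the head's top is 56 mm above this point. Let go on the bolt, the seated wrench stays on, its handle drooping about 5 degrees.
- wrench_grip (a point): Grip point: centre of the handle bar, 120 mm out from the socket axis and 46 mm above the socket mouth's level. x outward along the handle, z up. The rubber grip is a bar 22 mm wide and high, from 105 to 210 mm out from the socket axis; from 45 to 105 mm it is a 14 mm steel bar.
- wrench_handle (a joint): The wrench's click joint, a pin along z 45 mm out from the socket axis. 0 = straight; grows, in rad, as the handle bends clockwise from above against the head. Held straight up to about 1.1 N m about the pin (15 N at the grip point, 8 N near the handle's end), then it gives at nearly constant torque: clicked over at 0.12, hard end stop at 0.45. Springs back when let go.
- bolt_seat (a point): Centre of the top of the hex bolt's round flange (42 mm diameter), 52 mm above the bench: the socket mouth rests here when fully seated. z up; x is square to a flat of the hexagon and turns with the bolt. The hexagon, 24 mm across flats, rises 28 mm above here, then a 6 mm cone narrowing from 24 to 16 mm diameter. The socket fits every 60 degrees (x along x), with 7 degrees of play either way.
- fixture: Specimen clamp, fixed: dark steel block 160 x 120 mm, 36 mm high, with an aluminium strap to 45 mm height along its x. Origin at the centre of its underside. The steel hex bolt stands at its centre; it turns easily clockwise (seen from above) by an unknown 0.3 to 0.9 rad and is then tight.
- tray: Grey plastic wrench tray, fixed, 290 x 70 x 5 mm with a 40 mm high saddle (lips to 48 mm) under the handle's end. Origin at the centre of its underside; x towards the handle's end.
- weight_mid (a point): Steel knob weight, 52 mm diameter, 64 mm high, a bystander; point on its axis 35 mm above the bench.
- dish_mid (a point): White ceramic dish, 90 mm diameter, 22 mm high, a bystander; point on its axis 11 mm above the bench.
- jar_mid (a point): Amber jar, 60 mm diameter, 70 mm high, a bystander; point on its axis 35 mm above the bench.
Mind the look-alikes: they are no part of the job. What is shaped like the wrench but green or turquoise is not meant.

How it is judged:
By the outcome, as a careful person would: the job done as asked, in the order asked, and still so for the second after the job is handed in, with the robot touching nothing.
It also fails if it takes over 67 s, if anything falls off the work surface, if the arm or the gripper's body presses on something with over 40 N, if the wrist force passes 120 N, or if a joint passes its speed limit or range.

ROBOT

A 7-joint arm with a two-finger parallel gripper is mounted at the origin on the work surface. World frame = base frame: x ahead of the robot, y to its left, z up, the work surface at z = 0. Lengths are in m, angles in rad, forces in N, time in s.
With the tool pointing down it reaches from about 0.4 to 0.85 m from the base axis. Payload 10.4 kg.
Tool frame: the origin (TCP) lies midway between the tips of the shut fingers; the grasp point (between the pads) lies 19 mm behind it; z points along the fingers, x is the direction in which the jaws open and shut, and the axes are right-handed (so a half turn about z gives the same grasp; the last joint's range is limited). The gripper opens to 85 mm and grips with 20 to 120 N. Pads are 22 mm wide; open, the fingers measure 114 mm over their backs; the gripper's body (76 mm by 85 mm) begins 54 mm behind the grasp point. The pads swing forward as they close: fully open they stand 13 mm farther back than shut.
Start: joints at [1.088, 0.332, -0.065, 1.46, 0.022, 1.35, -0.088], TCP at [0.277, -0.56, 0.231] pointing down, gripper open.
Joint ranges: [-2.6, 2.6], [-0.5, 2.12], [-1.47, 1.34], [0.16, 2.42], [-1.27, 4.41], [0.06, 2.06], [-2.6, 2.6]. Speed limits (rad/s): [2.22, 2.22, 2.79, 2.79, 3.14, 3.14, 3.14].

INTERFACE

Orientations are given as a unit quaternion [x, y, z, w].
In Python, from workcell import manip, cams gives the robot as it stands.
- The arm moves only by the tool move_arm, never from a script. Its argument "moves" is a list of rows, each a list of 7 numbers: the turn, a rotation vector about the tool's x, y, z in degrees, then the shift along the tool's x, y, z in m, then the finger opening in m, from 0 to 0.0854. A call has 1 to 10 rows; each row is the pose to reach, as a shift and turn from the pose commanded when the call began, along the tool's axes at that moment; what a row does not reach only later rows make up. A row lasts 1/10 s, in which the tool goes at most 50 mm and 8.59 degrees, less where a joint would pass 70% of its speed; a pose out of reach is approached as far as the arm can. A call with a gripper value outside its range is refused whole. The fingers move at their own pace and stop on an object; "grip_force" is the grip in N (left out, the last holds). Time passes only in rows, so rows that repeat a pose let the fingers close. It gives the time, the measured TCP pose, the force and the opening at its end, in the units of the state.
- manip.get_obs(): the state, without advancing time (a new reading comes with each control period).
- cams.camera(name): name is "scene" or "top" or "wrist"; returns the picture (420x560x3 uint8, red, green, blue); there is no depth.
- cams.camera_params(name): a dict with "fx", "fy", "cx", "cy" (pixels), "xyz" and "rotation" of the camera in the world. Camera axes: x right, y up, looking along -z (the intrinsics and any distortion apply to the point x, -y, -z); pixel columns grow to the right and rows downward; lengths in m; the calibration is good to about 2 mm. A picture is of the moment at which its call begins: read the wrist's pose just before it. camera_params takes no time and is no camera call; for the wrist camera it gives the pose at the moment of the call.
- manip.hand_in(): hands the job in, once; it reports no verdict.
The state is a dict: "clock": time; "joint_pos": joint angles; "joint_velocities": joint speeds; "tau": joint torques, N m; "position": TCP position; "ee_rot": TCP orientation; "ft_force": force on the tool from outside, world axes, zero at the start; "torque": the same for the moment, N m; "grip_width": opening from 0.0 (shut) to 1.0 (fully open).
Only numpy, scipy, OpenCV 4.12 (cv2) and the standard library are available. Lean on these libraries where they do the work, as an engineer would, in place of code of your own. Each camera call takes 0.05 s, during which the arm holds its last target. There are 200 camera calls.

## Working session

There is one attempt and no reset: what is moved stays moved. The work goes in short steps, Python scripts to look and compute and a tool call to move; the robot and the scene stay as the last step left them, time stands still between calls to the robot, and variables do not carry over. Pictures are saved under pics/ and viewed, about 8 in all and at most 12, crops included, and the job is handed in when it is done.

Besides the shell and the picture viewer there is one more tool, called after "Request:" by a JSON object that holds its "fn" and its "kwargs", one argument or row to a line. move_arm: Moves the arm, as the interface text tells. Its arguments: {"type":"object","properties":{"moves":{"type":"array","items":{"type":"array","items":{"type":"number"}}},"grip_force":{"type":"number"}},"required":["moves"]}

```bash
ls; mkdir -p pics
python3 - <<'E'
from workcell import manip,cams
import cv2,numpy as np
a=cams.camera("scene");b=cams.camera("top")
cv2.imwrite("pics/s1.png",a[:,:,::-1]);cv2.imwrite("pics/t1.png",b[:,:,::-1])
for n in("scene","top","wrist"):print(n,cams.camera_params(n))
print(manip.get_obs())
E
```

```text
pics
scene {'fx': 442.74937852472965, 'fy': 442.74937852472965, 'cx': 278.0551894712939, 'cy': 216.37436579827218, 'xyz': array([1.34673612, 0.07600291, 0.62289315]), 'rotation': array([0.33862894, 0.34099986, 0.62575757, 0.61439157])}
top {'fx': 397.22713623656506, 'fy': 397.22713623656506, 'cx': 279.10330894908503, 'cy': 211.2862409990365, 'xyz': array([0.37863223, 0.03131771, 1.22664496]), 'rotation': array([ 0.03660584, -0.01527172, -0.69697179,  0.71600078])}
wrist {'fx': 365.03344220162916, 'fy': 365.03344220162916, 'cx': 284.7963179958353, 'cy': 204.58589311183368, 'xyz': array([ 0.34397124, -0.52749199,  0.37253922]), 'rotation': array([-0.1236572 ,  0.0778497 , -0.52132599,  0.84075415])}
{'clock': 0.1, 'joint_pos': array([ 1.08840896,  0.33280285, -0.06469074,  1.46084205,  0.02162327,
        1.34993271, -0.08851376]), 'joint_velocities': array([-1.31672923e-03,  1.40948607e-05, -1.75679430e-03, -8.61793946e-04,
        1.73868325e-04,  1.63447756e-05,  6.00162833e-04]), 'tau': array([ 8.03211915e-04, -6.26743698e+01,  4.87862946e-02, -3.92434859e+01,
        1.63010100e-02,  6.92994843e-03,  2.57142932e-05]), 'position': array([ 0.27718251, -0.55979494,  0.23060642]), 'ee_rot': array([ 8.49634716e-01, -5.27371249e-01, -5.68759027e-04, -3.03033065e-04]), 'ft_force': array([ 0.79386374, -0.52716382, -0.30525805]), 'torque': array([0.00814725, 0.03608954, 0.01101116]), 'grip_width': 1.001662493755558}
```

View pics/s1.png

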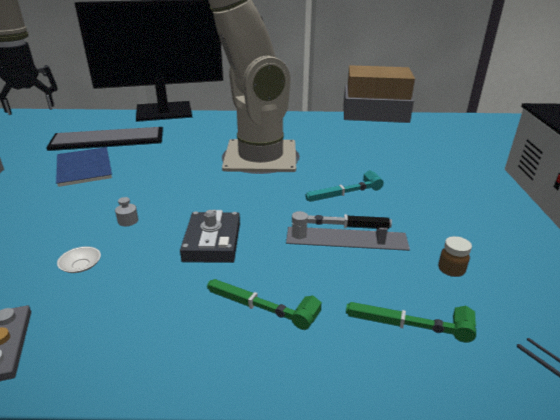

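View pics/t1.png

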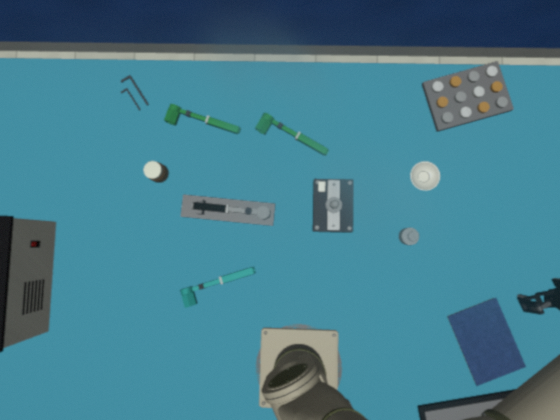

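The scene and top pictures show four wrench shapes. In the top view they are green at (200,118), green at (292,133), turquoise at (218,285), and a steel one with a black grip in the grey tray, socket (264,212) and handle end (195,207). Only the last fits. The clamp bolt is at (334,204).

```bash
cat > h.py <<'E'
from workcell import manip,cams
import cv2,numpy as np
from scipy.spatial.transform import Rotation as R
def ray(p,uv):
    return np.array(p["xyz"]),R.from_quat(p["rotation"]).apply([(uv[0]-p["cx"])/p["fx"],-(uv[1]-p["cy"])/p["fy"],-1])
def plane(p,uv,z):
    o,d=ray(p,uv);return o+d*(z-o[2])/d[2]
def tri(p1,uv1,p2,uv2):
    o1,d1=ray(p1,uv1);o2,d2=ray(p2,uv2)
    s,t=np.linalg.lstsq(np.c_[d1,-d2],o2-o1,rcond=None)[0]
    a=o1+s*d1;b=o2+t*d2;return (a+b)/2,np.linalg.norm(a-b)
def proj(p,X):
    c=R.from_quat(p["rotation"]).inv().apply(np.array(X)-p["xyz"])
    return np.array([p["cx"]-p["fx"]*c[0]/c[2],p["cy"]+p["fy"]*c[1]/c[2]])
E
python3 - <<'E'
from h import *
t=cams.camera_params("top");s=cams.camera_params("scene")
np.set_printoptions(precision=4,suppress=True)
for n,a,b,z in[("sock",(264,212),(300,217),.061),("hend",(194,207),(390,221),.06),("bolt",(334,203),(211,213),.086),("jar",(153,170),(457,244),.07),("dish",(425,176),(79,259),.02),("wt",(410,236),(125,202),.064)]:
    print(n,plane(t,a,z),tri(t,a,s,b))
w=cams.camera_params("wrist");o=manip.get_obs()
r=R.from_quat(o["ee_rot"]);print(r.as_matrix(),"cam in tool",r.inv().apply(w["xyz"]-o["position"]),(r.inv()*R.from_quat(w["rotation"])).as_matrix())
E
```

```text
sock [0.4606 0.1122 0.061 ] (array([0.461 , 0.1147, 0.0562]), np.float64(0.00439567437217584))
hend [0.4702 0.3207 0.06  ] (array([0.471 , 0.3252, 0.0543]), np.float64(0.006093115651990528))
bolt [ 0.49   -0.0901  0.086 ] (array([ 0.4902, -0.0895,  0.0829]), np.float64(0.0019632282615707464))
jar [0.5765 0.4456 0.07  ] (array([0.5771, 0.4473, 0.0672]), np.float64(0.0013344266217878683))
dish [ 0.5856 -0.3708  0.02  ] (array([ 0.5855, -0.3703,  0.0196]), np.float64(0.001187900322928535))
wt [ 0.4017 -0.3134  0.064 ] (array([ 0.4022, -0.3169,  0.0565]), np.float64(0.002530513961193355))
[[ 0.4438 -0.8961 -0.0006]
 [-0.8961 -0.4438  0.0011]
 [-0.0013  0.0001 -1.    ]] cam in tool [ 0.0005 -0.0742 -0.1419] [[ 1.     -0.0008  0.0005]
 [-0.0006 -0.9573 -0.289 ]
 [ 0.0007  0.289  -0.9573]]
```

Request:
{"fn": "move_arm", "kwargs": {
  "moves": [
    [0, 0, -30, -0.123, -0.158, -0.06, 0.085],
    [0, 0, -61, -0.246, -0.315, -0.12, 0.085],
    [0, 0, -61, -0.246, -0.315, -0.12, 0.085],
    [0, 0, -61, -0.246, -0.315, -0.12, 0.085],
    [0, 0, -61, -0.246, -0.315, -0.12, 0.085],
    [0, 0, -61, -0.246, -0.315, -0.12, 0.085],
    [0, 0, -61, -0.246, -0.315, -0.12, 0.085],
    [0, 0, -61, -0.246, -0.315, -0.12, 0.085],
    [0, 0, -61, -0.246, -0.315, -0.12, 0.085],
    [0, 0, -61, -0.246, -0.315, -0.12, 0.085]
  ]
}}

```text
clock: 1.1
position: [0.4519, -0.1968, 0.3521]
ee_rot: [1.0, -0.02, 0.001, 0.0]
ft_force: [0.6, -1.0, 0.4]
grip_width: 0.996
```

Request:
{"fn": "move_arm", "kwargs": {
  "moves": [
    [0, 0, 0, 0.0, -0.33, 0.05, 0.085],
    [0, 0, 0, 0.0, -0.33, 0.05, 0.085],
    [0, 0, 0, 0.0, -0.33, 0.05, 0.085],
    [0, 0, 0, 0.0, -0.33, 0.05, 0.085],
    [0, 0, 0, 0.0, -0.33, 0.05, 0.085],
    [0, 0, 0, 0.0, -0.33, 0.05, 0.085],
    [0, 0, 0, 0.0, -0.33, 0.05, 0.085],
    [0, 0, 0, 0.0, -0.33, 0.05, 0.085],
    [0, 0, 0, 0.0, -0.33, 0.05, 0.085]
  ]
}}

```text
clock: 2.0
position: [0.4658, 0.1288, 0.3006]
ee_rot: [1.0, -0.023, -0.001, 0.0]
ft_force: [0.4, -0.8, 0.1]
grip_width: 0.992
```

Run:
```python
from h import *
p=cams.camera_params("wrist");print(manip.get_obs()["position"],manip.get_obs()["clock"])
a=cams.camera("wrist");cv2.imwrite("pics/w1.png",cv2.resize(a[:,:,::-1],(800,600),interpolation=cv2.INTER_CUBIC));np.savez("w1.npz",a=a,**p)
for n,X in dict(sock=(.461,.113,.061),hend=(.470,.322,.06),bolt=(.490,-.09,.086)).items():print(n,proj(p,X)*800/560)
```

```text
[0.46578603 0.12883451 0.30061637] 2.0
sock [401.02525808 259.62260674]
hend [399.0374144  -61.58983704]
bolt [448.38419797 507.59920158]
```

View pics/w1.png

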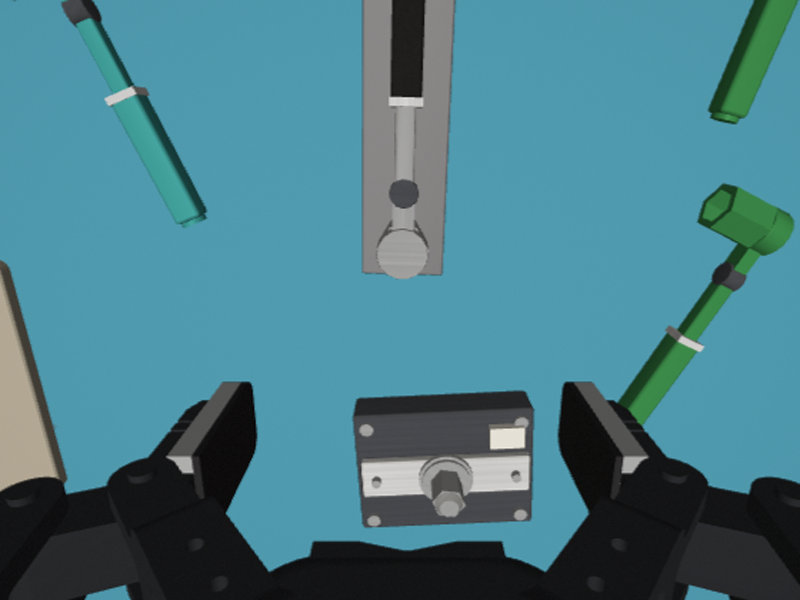

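Wrist picture (800x600 scale): wrench head disc at (403,254), handle running straight up to (406,0), and pin at (404,193). The bolt's flange is at (446,477) and its tip at (448,508). The tray wrench is steel and black, so it is the right one. I'll take a second wrist view from 13 cm towards the bolt.

Request:
{"fn": "move_arm", "kwargs": {
  "moves": [
    [0, 0, 0, 0, 0.13, 0, 0.085],
    [0, 0, 0, 0, 0.13, 0, 0.085],
    [0, 0, 0, 0, 0.13, 0, 0.085],
    [0, 0, 0, 0, 0.13, 0, 0.085],
    [0, 0, 0, 0, 0.13, 0, 0.085]
  ]
}}

```text
clock: 2.55
position: [0.4596, -0.002, 0.3013]
ee_rot: [1.0, -0.025, 0.0, 0.0]
ft_force: [0.4, -0.2, -0.1]
grip_width: 0.995
```

Run:
```python
from h import *
p=cams.camera_params("wrist");print(manip.get_obs()["position"],manip.get_obs()["clock"])
a=cams.camera("wrist");np.savez("w2.npz",a=a,**p)
u,v=proj(p,(.490,-.09,.08)).astype(int);print(u,v)
x0,y0=u-75,v-60;print(x0,y0)
c=cv2.resize(a[y0:y0+120,x0:x0+150,::-1],None,fx=4,fy=4,interpolation=cv2.INTER_CUBIC)
d=a[0:120,205:355,::-1]
d=cv2.resize(d,None,fx=1.33,fy=1.33,interpolation=cv2.INTER_CUBIC)
o=np.zeros((480,800,3),np.uint8);o[:480,:600]=c;o[:d.shape[0],600:800]=d[:,:200];cv2.imwrite("pics/w2.png",o)
```

```text
[ 0.45960729 -0.00196742  0.30133021] 2.55
316 249
241 189
```

View pics/w2.png

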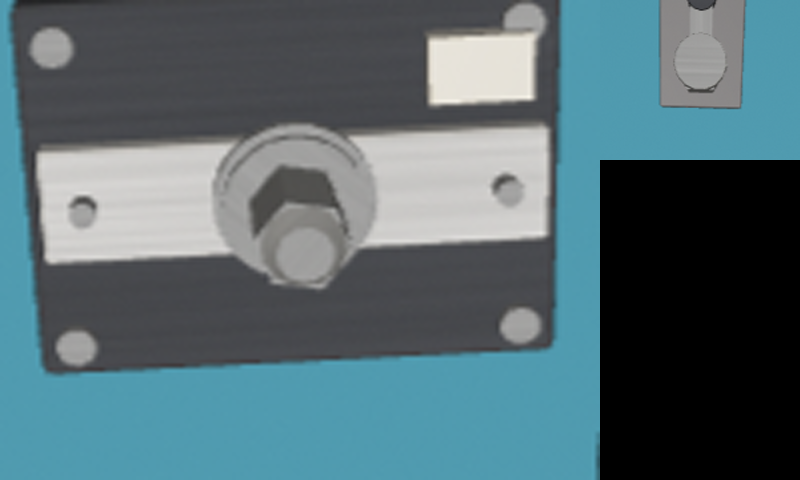

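Crop: the clamp's bolt, flange centre at about crop (295,198), cone tip disc at (304,252). The upper hex edge runs from about (290,203) to (336,210). I'll enlarge it for the hexagon's angle and segment the wrench numerically.

Run:
```python
from h import *
np.set_printoptions(precision=4,suppress=True)
w1=np.load("w1.npz");w2=np.load("w2.npz")
a=w2["a"];x0,y0,W,H=296,222,40,42
g=cv2.resize(a[y0:y0+H,x0:x0+W,::-1],None,fx=14,fy=14,interpolation=cv2.INTER_CUBIC)
g=cv2.normalize(g,None,0,255,cv2.NORM_MINMAX)
for k in range(0,40,10):cv2.putText(g,str(x0+k),(k*14,12),0,.4,(0,0,255));cv2.putText(g,str(y0+k),(0,k*14+12),0,.4,(0,0,255))
cv2.imwrite("pics/b2.png",g)
# wrench rubber grip in w1: dark columns per row
A=w1["a"].astype(int);gray=A.sum(2)/3
for r in(5,20,35,50,60):
    row=gray[r,245:325];i=np.where(row<60)[0];print(r,i.min()+245,i.max()+245)
for n,w,(cx,cy) in(("w1",w1,(282,178)),("w2",w2,(279,46))):
    s=w["a"][max(cy-35,0):cy+35,cx-40:cx+40]
    gg=cv2.cvtColor(s,cv2.COLOR_RGB2GRAY)
    big=cv2.resize(cv2.medianBlur(gg,3),None,fx=4,fy=4,interpolation=cv2.INTER_CUBIC)
    c=cv2.HoughCircles(big,cv2.HOUGH_GRADIENT,1,100,param1=120,param2=20,minRadius=55,maxRadius=90)
    print(n,None if c is None else [(q[0]/4+cx-40-.375,q[1]/4+max(cy-35,0)-.375,q[2]/4) for q in c[0][:3]])
```

```text
5 275 296
20 275 296
35 274 295
50 274 295
60 274 294
w1 None
w2 None
```

View pics/b2.png

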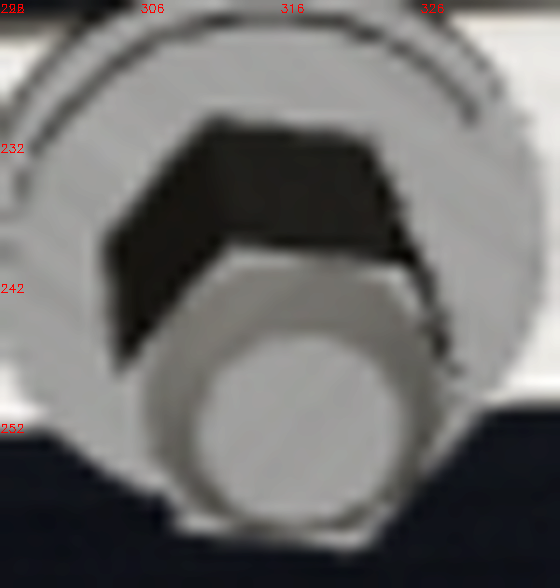

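Run:
```python
from h import *
np.set_printoptions(precision=4,suppress=True)
w1=np.load("w1.npz");w2=np.load("w2.npz")
f=lambda c:(296+c[0]/14-.46,222+c[1]/14-.46)
top=[(230,243),(408,265),(452,385),(358,548),(180,528),(125,370)]
T=np.array([plane(w2,f(c),.08) for c in top]);B=np.array([plane(w2,f(c),.052) for c in[(212,117),(372,140),(103,240)]])
print(T[:,:2]);print(B[:,:2])
for i,j in((0,1),(3,4)):
    d=T[i]-T[j];print("edge",np.linalg.norm(d),np.degrees(np.arctan2(d[1],d[0]))%60)
for i,j in((0,1),(0,2)):
    d=B[i]-B[j];print("base edge",np.linalg.norm(d),np.degrees(np.arctan2(d[1],d[0]))%60)
c=(T[0]+T[1]+T[3]+T[4])/4;print("bolt axis top",c)
tip=plane(w2,f((300,428)),.086);print("tip",tip)
# tip height: two views
g1=w1["a"][335:375,290:335]
G=cv2.cvtColor(w1["a"],cv2.COLOR_RGB2GRAY)
for n,w,(cx,cy) in(("w1",w1,(282,178)),("w2",w2,(279,46))):
    s=cv2.cvtColor(w["a"],cv2.COLOR_RGB2GRAY)
    m=((s>140)&(s<200)).astype(np.uint8);m=cv2.morphologyEx(m,cv2.MORPH_OPEN,cv2.getStructuringElement(cv2.MORPH_ELLIPSE,(15,15)))
    nl,lab,st,ce=cv2.connectedComponentsWithStats(m)
    for i in range(1,nl):
        if abs(ce[i]-[cx,cy]).max()<15:print(n,st[i],ce[i])
    print(s[cy,cx-25:cx+26])
print("sock from w1",plane(w1,(282.1,177.8),.061))
for r,l,h in((5,275,296),(20,275,296),(35,274,295),(50,274,295)):print(plane(w1,((l+h)/2,r),.062))
```

```text
[[ 0.4856 -0.0777]
 [ 0.4991 -0.0802]
 [ 0.5023 -0.0903]
 [ 0.4948 -0.1037]
 [ 0.481  -0.1013]
 [ 0.4772 -0.0878]]
[[ 0.4861 -0.078 ]
 [ 0.4991 -0.0807]
 [ 0.4768 -0.0884]]
edge 0.01377528896692801 49.60015316674594
edge 0.013991204426605754 50.157075080263446
base edge 0.01327772649246446 48.45468072434318
base edge 0.013895026487403782 48.12374348682879
bolt axis top [ 0.4901 -0.0907  0.08  ]
tip [ 0.4901 -0.0906  0.086 ]
w1 [264 161  35  35 927] [281.109  177.8835]
[133 134 133 133 133 133 112 144 159 160 159 160 160 161 161 160 160 161
 161 161 162 162 162 163 163 163 163 164 163 163 164 164 165 164 165 164
 165 165 164 164 164 154 122 123 129 129 130 130 129 128 129]
w2 [ 261    8   38   59 1497] [280.0347  40.5311]
[138 138 138 138 138 138 114 142 157 157 158 158 157 158 158 159 159 159
 158 159 159 159 159 160 160 161 160 161 160 161 161 161 162 161 162 161
 162 162 162 162 162 162 162 163 162 138 133 136 135 135 135]
sock from w1 [0.4627 0.1172 0.061 ]
[0.4738 0.2822 0.062 ]
[0.4732 0.2695 0.062 ]
[0.4717 0.2566 0.062 ]
[0.4711 0.2433 0.062 ]
```

Run:
```python
from h import *
np.set_printoptions(precision=4,suppress=True)
w1=np.load("w1.npz");w2=np.load("w2.npz")
print("tri head",tri(w1,(281.1,177.8),w2,(280.0,46.6)))
H=[]
for n,w in(("w1",w1),("w2",w2)):
    s=cv2.cvtColor(w["a"],cv2.COLOR_RGB2GRAY).astype(int)
    if n=="w1": print("col",s[58:85,284], "neck",s[120:180,282])
    # head disc rows: left/right edges
    for r in (range(168,192,4) if n=="w1" else range(36,62,4)):
        row=s[r,255:310];i=np.where((row>145))[0];print(n,r,i.min()+255,i.max()+255)
print("rubber start",plane(w1,(284,67.5),.062))
g=cv2.cvtColor(w1["a"],cv2.COLOR_RGB2GRAY).astype(int)
for r in range(78,125,8):
    row=g[r,270:300];i=np.where(row>145)[0];print(r,i.min()+270,i.max()+270)
o=manip.get_obs();print(o["position"],R.from_quat(o["ee_rot"]).as_matrix())
```

```text
tri head (array([0.4615, 0.1165, 0.0573]), np.float64(6.245624396314461e-05))
col [ 29  29  30  29  30  30  30  31  30  31 204 211 211 211 212 212 171 162
 162 162 162 161 162 163 163 162 163] neck [164 163 163 163 163 123  79  76  75  75  73  72  72  72  73  71  73  73
  74  75  76  74  75  73  73  66 158 163 163 164 164 163 163 164 164 164
 164 163 163 163  98 153 159 159 160 159 159 161 161 160 157 160 159 159
 158 158 157 162 163 158]
w1 168 268 294
w1 172 266 297
w1 176 265 298
w1 180 265 298
w1 184 265 297
w1 188 268 295
w2 36 264 297
w2 40 262 298
w2 44 262 298
w2 48 262 298
w2 52 262 298
w2 56 264 296
w2 60 267 293
rubber start [0.4699 0.2275 0.062 ]
78 278 289
86 278 288
94 278 289
102 278 288
110 278 288
118 278 288
[ 0.4597 -0.0006  0.3014] [[ 0.9988 -0.048   0.0003]
 [-0.048  -0.9988  0.    ]
 [ 0.0003 -0.     -1.    ]]
```

Measured, with both views agreeing: bolt axis (0.490,-0.091), hex normals at about 79° (mod 60), bolt upright, top hexagon at 80 mm. Wrench head is at (0.462,0.117), height 57–61 mm against the expected 61, and the handle lies at 86°. Grip at about (0.4705,0.238).

Request:
{"fn": "move_arm", "kwargs": {
  "moves": [
    [0, 0, 1.2, -0.001, -0.239, 0.17, 0.085],
    [0, 0, 1.2, -0.001, -0.239, 0.17, 0.085],
    [0, 0, 1.2, -0.001, -0.239, 0.17, 0.085],
    [0, 0, 1.2, -0.001, -0.239, 0.17, 0.085],
    [0, 0, 1.2, -0.001, -0.239, 0.17, 0.085],
    [0, 0, 1.2, -0.001, -0.239, 0.17, 0.085],
    [0, 0, 1.2, -0.001, -0.239, 0.17, 0.085],
    [0, 0, 1.2, -0.001, -0.239, 0.2, 0.085],
    [0, 0, 1.2, -0.001, -0.239, 0.23, 0.085],
    [0, 0, 1.2, -0.001, -0.239, 0.25, 0.085]
  ]
}}

```text
clock: 3.6
position: [0.4693, 0.2386, 0.0499]
ee_rot: [0.999, -0.033, -0.0, 0.0]
ft_force: [0.3, -0.3, 0.8]
grip_width: 0.999
```

Run:
```python
from h import *
o=manip.get_obs();print(o["position"],R.from_quat(o["ee_rot"]).as_matrix()[:,0],o["ft_force"],o["clock"])
p=cams.camera_params("wrist");a=cams.camera("wrist");np.savez("w3.npz",a=a,**p);cv2.imwrite("pics/w3.png",a[:,:,::-1])
```

```text
[0.46928202 0.23858197 0.04990043] [ 9.97775357e-01 -6.66598287e-02 -8.96246348e-04] [ 0.2544483  -0.29592808  0.75344051] 3.6
```

View pics/w3.png

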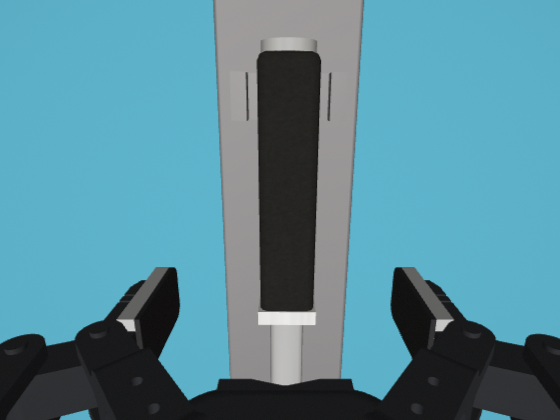

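The jaws straddle the black grip. Its rubber runs from row 52 to row 310, with midline column 289 to 287; the white ring is at row 318.

Run:
```python
from h import *
np.set_printoptions(precision=4,suppress=True)
w=np.load("w3.npz");s=cv2.cvtColor(w["a"],cv2.COLOR_RGB2GRAY).astype(int)
P=[]
for r in(70,130,190,250,300):
    i=np.where(s[r,250:330]<60)[0]+250;l,h=i.min(),i.max();q=plane(w,((l+h)/2,r),.062);P.append(q);print(r,l,h,q,1e3*np.linalg.norm(plane(w,(l-.5,r),.062)-plane(w,(h+.5,r),.062)))
d=P[0]-P[-1];print(np.degrees(np.arctan2(d[1],d[0])))
for r in(38,51.5,310.5,325):print(r,plane(w,(288,r),.062))
```

```text
70 258 320 [0.4768 0.3196 0.062 ] 21.058738006661756
130 258 318 [0.4752 0.3    0.062 ] 21.342683204689504
190 259 316 [0.4736 0.2783 0.062 ] 21.28734761503993
250 260 314 [0.4719 0.2545 0.062 ] 21.226311410803785
300 261 312 [0.4703 0.2327 0.062 ] 20.968821357320003
85.7412701098385
38 [0.477  0.3295 0.062 ]
51.5 [0.4768 0.3254 0.062 ]
310.5 [0.4706 0.2278 0.062 ]
325 [0.4701 0.221  0.062 ]
```

Request:
{"fn": "move_arm", "kwargs": {
  "moves": [
    [0, 0, 0.4, 0.0014, 0, 0.01, 0.085],
    [0, 0, 0.4, 0.0014, 0, 0.019, 0.085],
    [0, 0, 0.4, 0.0014, 0, 0.019, 0.05],
    [0, 0, 0.4, 0.0014, 0, 0.019, 0.015],
    [0, 0, 0.4, 0.0014, 0, 0.019, 0.015],
    [0, 0, 0.4, 0.0014, 0, 0.019, 0.015],
    [0, 0, 0.4, 0.0014, 0, 0.019, 0.015],
    [0, 0, 0.4, 0.0014, 0, 0.019, 0.015],
    [0, 0, 0.4, 0.0014, 0, 0.019, 0.015],
    [0, 0, 0.4, 0.0014, 0, 0.019, 0.015]
  ],
  "grip_force": 90
}}

```text
clock: 4.65
position: [0.4717, 0.2388, 0.0331]
ee_rot: [0.999, -0.037, 0.001, -0.0]
ft_force: [-0.3, -0.6, 6.8]
grip_width: 0.238
```

Run:
```python
from h import *
o=manip.get_obs();print(o["position"],R.from_quat(o["ee_rot"]).as_matrix()[:,0],o["ft_force"],o["torque"],o["grip_width"]*.0854,o["clock"])
```

```text
[0.47165734 0.23883298 0.03305981] [ 0.99723092 -0.0743599   0.00105245] [-0.26580614 -0.64715804  6.7786466 ] [-0.17850296  0.34394496 -0.07149159] 0.02032838061379678 4.65
```

Request:
{"fn": "move_arm", "kwargs": {
  "moves": [
    [0, 0, 0, 0, 0, -0.01, 0.015],
    [0, 0, 0, 0, 0, -0.03, 0.015],
    [0, 0, 0, 0, 0, -0.06, 0.015],
    [0, 0, 0, 0, 0, -0.09, 0.015],
    [0, 0, 0, 0, 0, -0.12, 0.015],
    [0, 0, 0, 0, 0, -0.12, 0.015],
    [0, 0, 0, 0, 0, -0.12, 0.015],
    [0, 0, 0, 0, 0, -0.12, 0.015]
  ]
}}

```text
clock: 5.45
position: [0.4705, 0.238, 0.151]
ee_rot: [0.999, -0.037, -0.001, 0.001]
ft_force: [0.8, -0.2, -4.6]
grip_width: 0.244
```

Run:
```python
from h import *
np.set_printoptions(precision=4,suppress=True)
o=manip.get_obs();print(o["position"],R.from_quat(o["ee_rot"]).as_matrix()[:,0],o["ft_force"],o["torque"],o["grip_width"]*.0854,o["clock"])
t=cams.camera_params("top");s=cams.camera_params("scene");
a=cams.camera("scene");b=cams.camera("top");np.savez("st.npz",a=a,b=b)
T=o["position"];X=R.from_quat(o["ee_rot"]).as_matrix()
h=T+X[:,1]*.122;h[2]=.177+.0;print(h);u=proj(s,h);v=proj(t,h);print(u,v)
u=u.astype(int);v=v.astype(int)
A=cv2.resize(a[u[1]-50:u[1]+50,u[0]-30:u[0]+110,::-1],None,fx=4,fy=4,interpolation=2)
B=cv2.resize(b[v[1]-30:v[1]+20,v[0]-100:v[0]+40,::-1],None,fx=4,fy=4,interpolation=2)
cv2.imwrite("pics/lift.png",np.vstack([A,B]));print(u-[30,50],v-[100,30])
```

```text
[0.4705 0.238  0.151 ] [ 0.9972 -0.0742 -0.0018] [ 0.7929 -0.1507 -4.6454] [ 0.2088 -0.0103 -0.0128] 0.02084776585798678 5.45
[0.4614 0.1164 0.177 ]
[301.4689 171.4775] [259.5054 208.5191]
[271 121] [159 178]
```

View pics/lift.png

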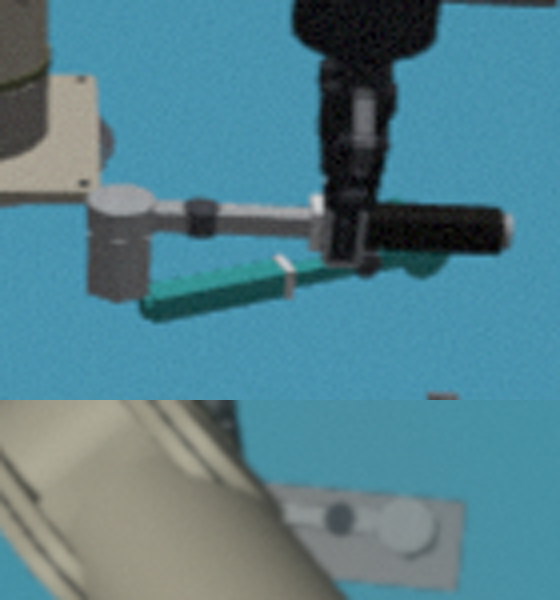

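Run:
```python
from h import *
np.set_printoptions(precision=4,suppress=True)
o=manip.get_obs();t=cams.camera_params("top");s=cams.camera_params("scene")
st=np.load("st.npz")
# same correction check: scene/top biases via bolt measured earlier
for n,u,v in(("head",(301.4,170.4),(260.2,209.4)),("bolt tip",(211,213),(334,203))):print(n,tri(t,v,s,u))
M=R.from_quat(o["ee_rot"]).as_matrix();h=tri(t,(260.2,209.4),s,(301.4,170.4))[0]
print("head in tool",M.T@(h-o["position"]))
print("bolt tip predicted px",proj(t,(.490,-.0907,.086)),proj(s,(.490,-.0907,.086)))
b=np.array([.4901,-.0907]);psi=np.radians(79.1);tcp=b+.122*np.array([np.cos(psi),np.sin(psi)])
d=np.r_[tcp,o["position"][2]]-o["position"];print(tcp,"shift tool",M.T@d)
for i,(nm,c,im) in enumerate((("s",(211,213),st["a"]),("t",(334,203),st["b"]))):
    pass
```

```text
head (array([0.459 , 0.1153, 0.1784]), np.float64(0.0018985328743254548))
bolt tip (array([ 0.4902, -0.0895,  0.0829]), np.float64(0.0019632282615707464))
head in tool [-0.0024  0.1234 -0.0273]
bolt tip predicted px [334.1935 203.0005] [209.9465 211.8041]
[0.5132 0.0291] shift tool [0.0581 0.2053 0.0001]
```

Request:
{"fn": "move_arm", "kwargs": {
  "moves": [
    [0, 0, 1, 0.008, 0.03, 0, 0.015],
    [0, 0, 2.5, 0.02, 0.07, 0, 0.015],
    [0, 0, 4, 0.032, 0.11, 0, 0.015],
    [0, 0, 5, 0.044, 0.155, 0, 0.015],
    [0, 0, 6, 0.052, 0.185, 0, 0.015],
    [0, 0, 6.65, 0.058, 0.205, 0, 0.015],
    [0, 0, 6.65, 0.058, 0.205, 0, 0.015],
    [0, 0, 6.65, 0.058, 0.205, 0, 0.015],
    [0, 0, 6.65, 0.058, 0.205, 0, 0.015],
    [0, 0, 6.65, 0.058, 0.205, 0, 0.015]
  ]
}}

```text
clock: 6.55
position: [0.5136, 0.0314, 0.1523]
ee_rot: [0.996, -0.094, -0.0, -0.0]
ft_force: [-0.6, 0.5, -4.2]
grip_width: 0.245
```

Run:
```python
from h import *
np.set_printoptions(precision=4,suppress=True)
o=manip.get_obs();M=R.from_quat(o["ee_rot"]).as_matrix();print(o["position"],np.degrees(np.arctan2(M[1,0],M[0,0])),o["ft_force"],o["torque"],o["clock"])
h=o["position"]+M[:,1]*.122;print("head",h)
t=cams.camera_params("top");s=cams.camera_params("scene");w=cams.camera_params("wrist")
a=cams.camera("scene");b=cams.camera("top");c=cams.camera("wrist")
u=proj(s,(.49,-.09,.1)).astype(int);v=proj(t,(.49,-.09,.1)).astype(int);print(u,v)
A=cv2.resize(a[u[1]-45:u[1]+45,u[0]-40:u[0]+60,::-1],None,fx=4,fy=4,interpolation=2)
B=cv2.resize(b[v[1]-45:v[1]+45,v[0]-50:v[0]+50,::-1],None,fx=4,fy=4,interpolation=2)
cv2.imwrite("pics/pre.png",np.hstack([A,B]));cv2.imwrite("pics/prew.png",c[:,:,::-1]);print(u-[40,45],v-[50,45],"pred",proj(s,[*h[:2],.178]),proj(t,[*h[:2],.178]))
```

```text
[0.5136 0.0314 0.1523] -10.761062029308459 [-0.6217  0.501  -4.2134] [ 0.1835 -0.0799  0.029 ] 6.55
head [ 0.4909 -0.0884  0.1522]
[209 206] [334 202]
[169 161] [284 157] pred [207.6216 176.1206] [337.1426 199.366 ]
```

View pics/pre.png

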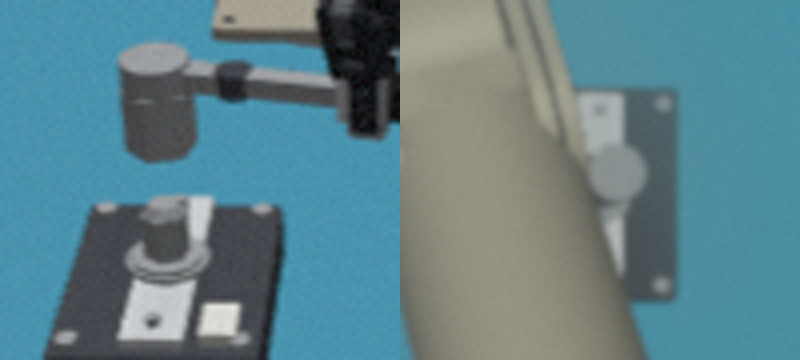

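Scene: head disc at full-image pixel (207.5,175.8); bolt tip just below it at (210.5,213). Top view: head at (338,200). Both put the socket within about 2 mm of the bolt axis, and the cone takes that up. Descending.

Request:
{"fn": "move_arm", "kwargs": {
  "moves": [
    [0, 0, 0, 0, 0, 0.012, 0.015],
    [0, 0, 0, 0, 0, 0.024, 0.015],
    [0, 0, 0, 0, 0, 0.034, 0.015],
    [0, 0, 0, 0, 0, 0.037, 0.015],
    [0, 0, 0, 0, 0, 0.039, 0.015],
    [0, 0, 0, 0, 0, 0.041, 0.015],
    [0, 0, 0, 0, 0, 0.043, 0.015],
    [0, 0, 0, 0, 0, 0.045, 0.015]
  ]
}}

```text
clock: 7.5
position: [0.5141, 0.0298, 0.1075]
ee_rot: [0.995, -0.095, 0.0, 0.0]
ft_force: [0.6, 1.0, -1.3]
grip_width: 0.244
```

```bash
cat > st.py <<'E'
from h import *
np.set_printoptions(precision=4,suppress=True)
o=manip.get_obs();M=R.from_quat(o["ee_rot"]).as_matrix()
print("clk",o["clock"],"pos",o["position"],"yaw",round(np.degrees(np.arctan2(M[1,0],M[0,0])),2),"z",M[:,2],"F",o["ft_force"],"Ftool",M.T@o["ft_force"],"Tq",o["torque"],o["grip_width"]*.0854)
E
python3 st.py
```

```text
clk 7.5 pos [0.5141 0.0298 0.1075] yaw -10.91 z [ 0.0007 -0.0002 -1.    ] F [ 0.562   0.9637 -1.2733] Ftool [ 0.3684 -1.0528  1.2735] Tq [0.07   0.0795 0.0148] 0.020832108519379788
```

Request:
{"fn": "move_arm", "kwargs": {
  "moves": [
    [0, 0, 0, 0, 0, 0.002, 0.015],
    [0, 0, 0, 0, 0, 0.003, 0.015],
    [0, 0, 0, 0, 0, 0.004, 0.015],
    [0, 0, 0, 0, 0, 0.004, 0.015]
  ]
}}

```text
clock: 7.9
position: [0.5138, 0.0296, 0.1032]
ee_rot: [0.995, -0.095, -0.0, 0.0]
ft_force: [-0.6, -2.2, -3.6]
grip_width: 0.246
```

```bash
python3 st.py
```

```text
clk 7.9 pos [0.5138 0.0296 0.1032] yaw -10.91 z [-0.0001 -0.0004 -1.    ] F [-0.6307 -2.1962 -3.5506] Ftool [-0.2034  2.2743  3.5516] Tq [-0.4526  0.0454 -0.0234] 0.02101226330158155
```

Engaged: the mouth is at about 75 mm, below the 80 mm hex top, with no axial load. Continuing down.

Request:
{"fn": "move_arm", "kwargs": {
  "moves": [
    [0, 0, 0, 0, 0, 0.003, 0.015],
    [0, 0, 0, 0, 0, 0.006, 0.015],
    [0, 0, 0, 0, 0, 0.009, 0.015],
    [0, 0, 0, 0, 0, 0.012, 0.015],
    [0, 0, 0, 0, 0, 0.015, 0.015],
    [0, 0, 0, 0, 0, 0.018, 0.015],
    [0, 0, 0, 0, 0, 0.018, 0.015]
  ]
}}

```text
clock: 8.6
position: [0.5136, 0.0297, 0.0848]
ee_rot: [0.995, -0.095, -0.0, 0.0]
ft_force: [-0.6, -4.8, -3.9]
grip_width: 0.241
```

```bash
python3 st.py
```

```text
clk 8.6 pos [0.5136 0.0297 0.0848] yaw -10.9 z [-0.0006 -0.0003 -1.    ] F [-0.6317 -4.8216 -3.928 ] Ftool [0.294  4.8526 3.9296] Tq [-1.0199  0.1491  0.046 ] 0.0205902254299593
```

Request:
{"fn": "move_arm", "kwargs": {
  "moves": [
    [0, 0, 0, 0, 0.001, 0.001, 0.015],
    [0, 0, 0, 0, 0.001, 0.002, 0.015],
    [0, 0, 0, 0, 0.001, 0.003, 0.015],
    [0, 0, 0, 0, 0.001, 0.004, 0.015],
    [0, 0, 0, 0, 0.001, 0.004, 0.015]
  ]
}}

```text
clock: 9.1
position: [0.5136, 0.0293, 0.0812]
ee_rot: [0.995, -0.095, -0.0, -0.0]
ft_force: [-0.6, 0.4, -3.2]
grip_width: 0.245
```

```bash
python3 st.py
```

```text
clk 9.1 pos [0.5136 0.0293 0.0812] yaw -10.89 z [-0.      0.0004 -1.    ] F [-0.6105  0.3843 -3.1877] Ftool [-0.6718 -0.2609  3.1878] Tq [ 0.1921 -0.0207 -0.0152] 0.02096116959910997
```

Request:
{"fn": "move_arm", "kwargs": {
  "moves": [
    [0, 0, 0, 0, 0, 0.001, 0.015],
    [0, 0, 0, 0, 0, 0.0015, 0.015],
    [0, 0, 0, 0, 0, 0.002, 0.015],
    [0, 0, 0, 0, 0, 0.002, 0.015]
  ]
}}

```text
clock: 9.5
position: [0.5139, 0.0293, 0.0796]
ee_rot: [0.995, -0.095, 0.0, -0.0]
ft_force: [-0.1, 3.3, 1.1]
grip_width: 0.241
```

```bash
python3 st.py
```

```text
clk 9.5 pos [0.5139 0.0293 0.0796] yaw -10.89 z [ 0.0006  0.0002 -1.    ] F [-0.0757  3.2603  1.136 ] Ftool [-0.6894 -3.1877 -1.1353] Tq [ 0.2488  0.1296 -0.0476] 0.020556537433969246
```

Request:
{"fn": "move_arm", "kwargs": {
  "moves": [
    [0, 0, 0, 0, 0, 0.001, 0.015],
    [0, 0, 0, 0, 0, 0.001, 0.015],
    [0, 0, 0, 0, 0, 0.001, 0.015]
  ]
}}

```text
clock: 9.8
position: [0.5141, 0.0295, 0.0788]
ee_rot: [0.996, -0.095, 0.0, -0.0]
ft_force: [-0.3, 4.2, 5.2]
grip_width: 0.241
```

```bash
python3 st.py;python3 - <<'E'
from h import *
o=manip.get_obs();M=R.from_quat(o["ee_rot"]).as_matrix()
s=cams.camera_params("scene");a=cams.camera("scene");u=proj(s,(.49,-.06,.06)).astype(int);print(u-[50,45])
cv2.imwrite("pics/seat.png",cv2.resize(a[u[1]-45:u[1]+45,u[0]-50:u[0]+70,::-1],None,fx=5,fy=5,interpolation=2))
E
```

```text
clk 9.8 pos [0.5141 0.0295 0.0788] yaw -10.87 z [ 0.001   0.0003 -1.    ] F [-0.2807  4.2196  5.2461] Ftool [-1.0669 -4.0935 -5.2451] Tq [ 0.3768  0.3602 -0.2024] 0.020587736152319666
[174 176]
```

View pics/seat.png

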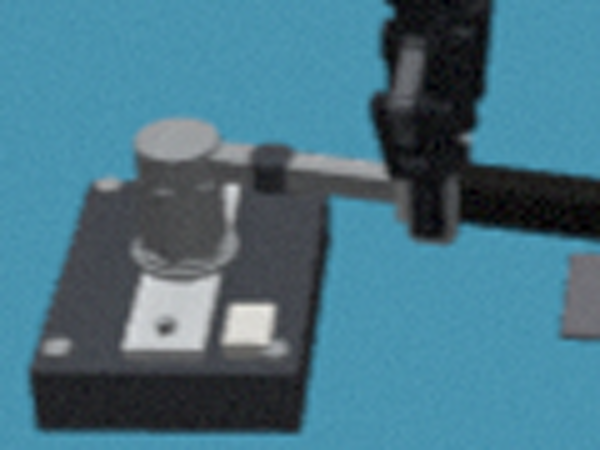

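Seen in the crop: the socket sits flush on the flange (crop (185,255)), with the handle level. Contact built up at TCP z ≈ 0.0796, so the mouth is at about 51–52 mm, as expected. Now turning clockwise about the bolt axis.

Request:
{"fn": "move_arm", "kwargs": {
  "moves": [
    [0, 0, 2, 0.0043, 0.0001, -0.001, 0.015],
    [0, 0, 4, 0.0086, 0.0003, -0.001, 0.015],
    [0, 0, 6, 0.0129, 0.0007, -0.001, 0.015],
    [0, 0, 8, 0.0171, 0.0012, -0.001, 0.015],
    [0, 0, 10, 0.0214, 0.0019, -0.001, 0.015],
    [0, 0, 12, 0.0256, 0.0027, -0.001, 0.015],
    [0, 0, 14, 0.0298, 0.0037, -0.001, 0.015],
    [0, 0, 14, 0.0298, 0.0037, -0.001, 0.015]
  ]
}}

```text
clock: 10.65
position: [0.5423, 0.0195, 0.0792]
ee_rot: [0.976, -0.216, -0.0, 0.0]
ft_force: [-0.4, 2.0, 1.5]
grip_width: 0.242
```

```bash
python3 st.py
```

```text
clk 10.65 pos [0.5423 0.0195 0.0792] yaw -24.97 z [-0.0003 -0.     -1.    ] F [-0.3927  1.9782  1.5183] Ftool [-1.1914 -1.6274 -1.5182] Tq [ 0.0737  0.4536 -0.2148] 0.02063828185216133
```

Request:
{"fn": "move_arm", "kwargs": {
  "moves": [
    [0, 0, 2, 0.0043, 0.0001, 0, 0.015],
    [0, 0, 4, 0.0086, 0.0003, 0, 0.015],
    [0, 0, 6, 0.0129, 0.0007, 0, 0.015],
    [0, 0, 8, 0.0171, 0.0012, 0, 0.015],
    [0, 0, 8, 0.0171, 0.0012, 0, 0.015]
  ]
}}

```text
clock: 11.15
position: [0.5573, 0.011, 0.0792]
ee_rot: [0.959, -0.284, -0.0, 0.0]
ft_force: [-1.9, 2.0, 2.1]
grip_width: 0.242
```

```bash
python3 st.py
```

```text
clk 11.15 pos [0.5573 0.011  0.0792] yaw -33.0 z [-0.0004 -0.0001 -1.    ] F [-1.8995  2.003   2.1143] Ftool [-2.6846 -0.6446 -2.1138] Tq [-0.0326  0.6313 -0.3737] 0.020680185486403047
```

Request:
{"fn": "move_arm", "kwargs": {
  "moves": [
    [0, 0, 2, 0.0043, 0.0001, 0, 0.015],
    [0, 0, 4, 0.0086, 0.0003, 0, 0.015],
    [0, 0, 4, 0.0086, 0.0003, 0, 0.015]
  ]
}}

```text
clock: 11.45
position: [0.5645, 0.006, 0.0792]
ee_rot: [0.948, -0.318, -0.0, 0.0]
ft_force: [-2.2, 1.2, 1.8]
grip_width: 0.241
```

```bash
python3 st.py
```

```text
clk 11.45 pos [0.5645 0.006  0.0792] yaw -37.05 z [-0.0003 -0.0001 -1.    ] F [-2.196   1.2087  1.7643] Ftool [-2.4812  0.3589 -1.7638] Tq [-0.0482  0.7725 -0.4063] 0.020573109563073826
```

Request:
{"fn": "move_arm", "kwargs": {
  "moves": [
    [0, 0, 2, 0.0043, 0.0001, 0, 0.015],
    [0, 0, 4, 0.0086, 0.0003, 0, 0.015],
    [0, 0, 5, 0.0107, 0.0005, 0, 0.015],
    [0, 0, 5, 0.0107, 0.0005, 0, 0.015]
  ]
}}

```text
clock: 11.85
position: [0.5725, -0.0008, 0.0791]
ee_rot: [0.934, -0.358, -0.0, 0.0]
ft_force: [-2.9, -0.0, 0.8]
grip_width: 0.242
```

```bash
python3 st.py
```

```text
clk 11.85 pos [ 0.5725 -0.0008  0.0791] yaw -41.98 z [-0.0005 -0.0002 -1.    ] F [-2.8936 -0.      0.8454] Ftool [-2.1511  1.936  -0.844 ] Tq [-0.2581  1.0174 -0.271 ] 0.02062514676357598
```

Request:
{"fn": "move_arm", "kwargs": {
  "moves": [
    [0, 0, 2, 0.0043, 0.0004, 0, 0.015],
    [0, 0, 4, 0.0086, 0.0008, 0, 0.015],
    [0, 0, 5, 0.0107, 0.001, 0, 0.015],
    [0, 0, 5, 0.0107, 0.001, 0, 0.015]
  ]
}}

```text
clock: 12.25
position: [0.5801, -0.0084, 0.0793]
ee_rot: [0.917, -0.399, 0.0, -0.0]
ft_force: [-2.7, 1.1, 1.5]
grip_width: 0.242
```

```bash
python3 st.py
```

```text
clk 12.25 pos [ 0.5801 -0.0084  0.0793] yaw -46.98 z [ 0.0001  0.0002 -1.    ] F [-2.6729  1.0743  1.5423] Ftool [-2.6091  1.2208 -1.5425] Tq [-0.004   0.8973 -0.2673] 0.020690972495626004
```

Request:
{"fn": "move_arm", "kwargs": {
  "moves": [
    [0, 0, 2, 0.0043, 0.0002, 0, 0.015],
    [0, 0, 4, 0.0086, 0.0005, 0, 0.015],
    [0, 0, 5, 0.0107, 0.0008, 0, 0.015],
    [0, 0, 5, 0.0107, 0.0008, 0, 0.015]
  ]
}}

```text
clock: 12.65
position: [0.5869, -0.0167, 0.0794]
ee_rot: [0.899, -0.438, 0.0, -0.0]
ft_force: [-1.6, 2.1, 0.9]
grip_width: 0.239
```

```bash
python3 st.py
```

```text
clk 12.65 pos [ 0.5869 -0.0167  0.0794] yaw -51.97 z [ 0.0005  0.0003 -1.    ] F [-1.6062  2.0712  0.8802] Ftool [-2.6209 -0.0112 -0.8804] Tq [ 0.3154  0.6799 -0.3485] 0.020427056130445424
```

Request:
{"fn": "move_arm", "kwargs": {
  "moves": [
    [0, 0, 2, 0.0043, 0.0001, 0, 0.015],
    [0, 0, 4, 0.0086, 0.0003, 0, 0.015],
    [0, 0, 5, 0.0107, 0.0005, 0, 0.015],
    [0, 0, 5, 0.0107, 0.0005, 0, 0.015]
  ]
}}

```text
clock: 13.05
position: [0.5927, -0.0247, 0.0792]
ee_rot: [0.879, -0.477, -0.0, -0.0]
ft_force: [-3.1, 5.4, 1.2]
grip_width: 0.237
```

```bash
python3 st.py
```

```text
clk 13.05 pos [ 0.5927 -0.0247  0.0792] yaw -56.96 z [-0.0006  0.0008 -1.    ] F [-3.0873  5.3573  1.1565] Ftool [-6.1754 -0.3325 -1.1504] Tq [0.888  1.1908 0.2097] 0.020262496902124803
```

The load is rising at about 44–46° of turn, so the bolt is near tight. From here I swing about the click pin, 78 mm from the TCP, in small steps.

Request:
{"fn": "move_arm", "kwargs": {
  "moves": [
    [0, 0, 1, 0.0016, 0, 0, 0.015],
    [0, 0, 2, 0.0032, 0.0001, 0, 0.015],
    [0, 0, 2, 0.0032, 0.0001, 0, 0.015],
    [0, 0, 2, 0.0032, 0.0001, 0, 0.015]
  ]
}}

```text
clock: 13.45
position: [0.5942, -0.0271, 0.0793]
ee_rot: [0.871, -0.491, -0.0, -0.0]
ft_force: [-4.8, 5.0, 0.6]
grip_width: 0.245
```

```bash
python3 st.py
```

```text
clk 13.45 pos [ 0.5942 -0.0271  0.0793] yaw -58.87 z [-0.0006  0.0006 -1.    ] F [-4.8245  4.9824  0.5772] Ftool [-6.7597  1.5539 -0.571 ] Tq [0.9495 1.1661 0.6539] 0.020952427807535663
```

Request:
{"fn": "move_arm", "kwargs": {
  "moves": [
    [0, 0, 1, 0.0014, 0, 0, 0.015],
    [0, 0, 2, 0.0027, 0.0001, 0, 0.015],
    [0, 0, 3, 0.0041, 0.0001, 0, 0.015],
    [0, 0, 4, 0.0054, 0.0002, 0, 0.015],
    [0, 0, 4, 0.0054, 0.0002, 0, 0.015]
  ]
}}

```text
clock: 13.95
position: [0.5969, -0.032, 0.0792]
ee_rot: [0.853, -0.522, -0.0, -0.0]
ft_force: [-3.6, 4.8, 1.8]
grip_width: 0.241
```

```bash
cat >> st.py <<'E'
f=M.T@o["ft_force"];print("Mpin",-f[0]*.078+o["torque"][2],"Mbolt",-f[0]*.123+o["torque"][2])
E
python3 st.py
```

```text
clk 13.95 pos [ 0.5969 -0.032   0.0792] yaw -62.91 z [-0.0006  0.0007 -1.    ] F [-3.6219  4.7871  1.7933] Ftool [-5.9129  1.0451 -1.7875] Tq [0.9842 1.1944 0.669 ] 0.020598326801401116
Mpin 1.1302243106331242 Mbolt 1.3963064228126982
```

The moment about the pin has plateaued at about 1.13 N m, so the joint is giving, with an estimated bend of 4–5°. Another 5° passes the 6.9° click.

Request:
{"fn": "move_arm", "kwargs": {
  "moves": [
    [0, 0, 1, 0.0014, 0, 0, 0.015],
    [0, 0, 2, 0.0027, 0.0001, 0, 0.015],
    [0, 0, 3, 0.0041, 0.0001, 0, 0.015],
    [0, 0, 4, 0.0054, 0.0002, 0, 0.015],
    [0, 0, 5, 0.0068, 0.0003, 0, 0.015],
    [0, 0, 5, 0.0068, 0.0003, 0, 0.015]
  ]
}}

```text
clock: 14.55
position: [0.5997, -0.0381, 0.0792]
ee_rot: [0.829, -0.559, -0.0, -0.0]
ft_force: [-3.5, 4.9, 1.8]
grip_width: 0.242
```

```bash
python3 st.py
python3 - <<'E'
from h import *
a=cams.camera("scene");b=cams.camera("top")
s=cams.camera_params("scene");t=cams.camera_params("top")
u=proj(s,(.53,-.06,.1)).astype(int);v=proj(t,(.53,-.06,.1)).astype(int);print(u-[50,40],v-[40,40])
A=cv2.resize(a[u[1]-40:u[1]+50,u[0]-50:u[0]+50,::-1],None,fx=4,fy=4,interpolation=2)
B=cv2.resize(b[v[1]-40:v[1]+50,v[0]-50:v[0]+50,::-1],None,fx=4,fy=4,interpolation=2)
cv2.imwrite("pics/click.png",np.hstack([A,B]))
E
```

```text
clk 14.55 pos [ 0.5997 -0.0381  0.0792] yaw -67.91 z [-0.0006  0.0007 -1.    ] F [-3.5193  4.8964  1.7614] Ftool [-5.8621  1.42   -1.7557] Tq [0.971  1.1725 0.7071] 0.02068103102958431
Mpin 1.1643008124078813 Mbolt 1.4280933842152987
[170 176] [284 148]
```

View pics/click.png

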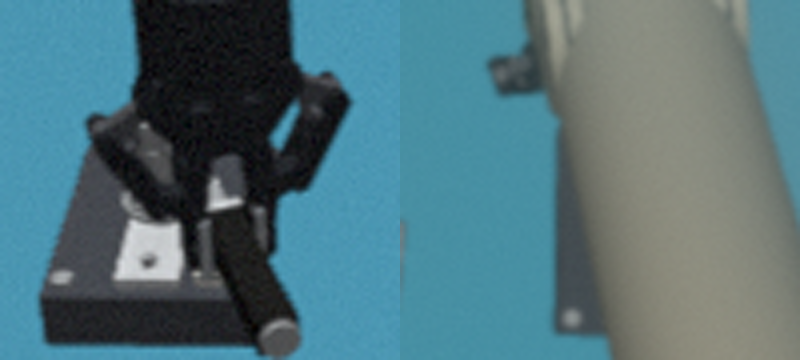

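The pictures hide the pin behind the gripper, so I work from numbers. The gripper yaw has gone 9.0° about the pin since the plateau began, and geometry gives a bend of 10–11.5° (≈0.17–0.2 rad). That is past the click at 6.9° and far from the stop at 25.8°. Now unwinding to straight, then releasing.

Request:
{"fn": "move_arm", "kwargs": {
  "moves": [
    [0, 0, -2, -0.0027, 0.0001, 0, 0.015],
    [0, 0, -4, -0.0054, 0.0002, 0, 0.015],
    [0, 0, -6, -0.0082, 0.0004, 0, 0.015],
    [0, 0, -8, -0.0109, 0.0008, 0, 0.015],
    [0, 0, -9.5, -0.0129, 0.0011, 0, 0.015],
    [0, 0, -9.5, -0.0129, 0.0011, 0, 0.015]
  ]
}}

```text
clock: 15.25
position: [0.5938, -0.0265, 0.0793]
ee_rot: [0.873, -0.487, -0.0, -0.0]
ft_force: [-4.6, 3.1, 2.5]
grip_width: 0.242
```

```bash
python3 st.py
```

```text
clk 15.25 pos [ 0.5938 -0.0265  0.0793] yaw -58.29 z [-0.0005  0.0004 -1.    ] F [-4.5702  3.1488  2.5005] Ftool [-5.0825  2.2337 -2.4966] Tq [0.8447 1.1187 0.6103] 0.020705871185264093
Mpin 1.0067715420744132 Mbolt 1.2354833846315956
```

Request:
{"fn": "move_arm", "kwargs": {
  "moves": [
    [0, 0, -1, -0.002, 0.0003, 0, 0.015],
    [0, 0, -2, -0.004, 0.0005, 0, 0.015],
    [0, 0, -2, -0.004, 0.0005, 0, 0.015]
  ]
}}

```text
clock: 15.55
position: [0.592, -0.0239, 0.0796]
ee_rot: [0.881, -0.472, 0.0, -0.0]
ft_force: [0.2, 4.3, 0.7]
grip_width: 0.243
```

```bash
python3 st.py
```

```text
clk 15.55 pos [ 0.592  -0.0239  0.0796] yaw -56.38 z [ 0.0013  0.0003 -1.    ] F [0.1979 4.25   0.6913] Ftool [-3.4292 -2.5189 -0.6896] Tq [0.9125 0.3153 0.02  ] 0.020792948166862085
Mpin 0.287515661361165 Mbolt 0.4418317023694328
```

Request:
{"fn": "move_arm", "kwargs": {
  "moves": [
    [0, 0, 0, 0, 0, 0, 0.03],
    [0, 0, 0, 0, 0, 0, 0.05],
    [0, 0, 0, 0, 0, 0, 0.07],
    [0, 0, 0, 0, 0, 0, 0.07],
    [0, 0, 0, 0, 0, 0, 0.07],
    [0, 0, 0, 0, 0, 0, 0.07],
    [0, 0, 0, 0, 0, 0, 0.07],
    [0, 0, 0, 0, 0, 0, 0.07]
  ]
}}

```text
clock: 16.35
position: [0.5915, -0.0244, 0.0793]
ee_rot: [0.881, -0.473, 0.0, 0.0]
ft_force: [1.1, -1.0, 0.6]
grip_width: 0.819
```

```bash
python3 st.py
```

```text
clk 16.35 pos [ 0.5915 -0.0244  0.0793] yaw -56.4 z [ 0.     -0.0001 -1.    ] F [ 1.1293 -1.0038  0.5541] Ftool [ 1.4611 -0.3851 -0.554 ] Tq [ 0.0427 -0.0288 -0.0475] 0.06994054132598365
Mpin -0.16149468718676357 Mbolt -0.2272436312937306
```

Request:
{"fn": "move_arm", "kwargs": {
  "moves": [
    [0, 0, 0, 0, 0, -0.01, 0.07],
    [0, 0, 0, 0, 0, -0.03, 0.08],
    [0, 0, 0, 0, 0, -0.06, 0.085],
    [0, 0, 0, 0, 0, -0.1, 0.085],
    [0, 0, 0, 0, -0.02, -0.15, 0.085],
    [0, 0, 0, 0, -0.04, -0.2, 0.085],
    [0, 0, 0, 0, -0.04, -0.2, 0.085],
    [0, 0, 0, 0, -0.04, -0.2, 0.085]
  ]
}}

```text
clock: 17.15
position: [0.6257, -0.0013, 0.2817]
ee_rot: [0.882, -0.472, 0.002, -0.001]
ft_force: [0.3, -0.4, 0.4]
grip_width: 0.996
```

```bash
python3 st.py
python3 - <<'E'
from h import *
p=cams.camera_params("wrist");c=cams.camera("wrist");a=cams.camera("scene");np.savez("w4.npz",a=c,s=a,**p)
A=cv2.resize(a[130:310,60:300,::-1],(400,300),interpolation=2)
C=cv2.resize(c[:,:,::-1],(400,300),interpolation=cv2.INTER_AREA)
cv2.imwrite("pics/end.png",np.hstack([C,A]))
print([proj(p,(.4901,-.0907,z)) for z in(.108,)])
E
```

```text
clk 17.15 pos [ 0.6257 -0.0013  0.2817] yaw -56.35 z [ 0.0037  0.0004 -1.    ] F [ 0.3491 -0.3862  0.3537] Ftool [ 0.5155 -0.0777 -0.3525] Tq [-0.0313 -0.0024  0.0343] 0.0850158361356501
Mpin -0.0059027886767181875 Mbolt -0.029101529647443815
[array([283.25668227, 338.63630971])]
```

View pics/end.png

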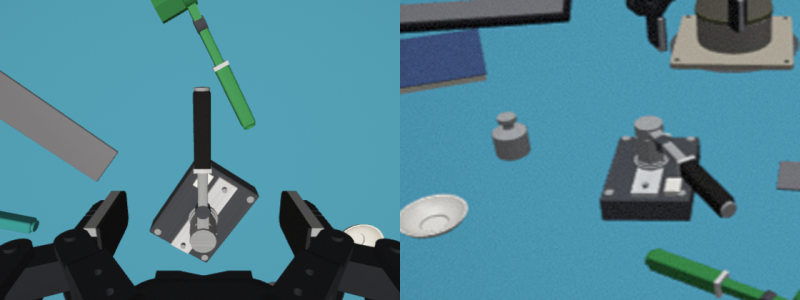

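Final picture: the wrench is seated, head at (203,243) and grip end at (203,90), so the handle is straight through the pin. The weight and dish stand where they were and the gripper is clear.

Run:
```python
from workcell import manip
print(manip.hand_in())
```

```text
the job is handed in; nothing more can be done
None
```

The wrench is seated on the clamp bolt, tightened past its click and let go, and I handed the job in at about 17 s of the 67 s allowed. I judged the click from force and motion, because the gripper hid the click joint in both camera views.

- **Seating:** I lowered the socket with about 9 N at most. Contact came with the mouth at about 51–52 mm, against 52 mm expected, and the picture showed it flush on the flange.
- **Tightening:** The bolt came up tight after roughly 45° of handle turn, which includes the socket's play.
- **Click:** The moment about the click joint levelled off at 1.13–1.18 N m. I then swung the handle 9° further, and geometry puts the total bend at about 10–11.5° (0.17–0.2 rad). The click is at 6.9° and the end stop at 25.8°.
- **Release:** I swung the handle back until the load was nearly gone, then opened the gripper and lifted away.

**Last checks:**
- The final picture showed the wrench still on the bolt with its handle straight.
- The weight and dish looked unmoved. The jar was outside that last view, but the arm never went near it.
- The wrist force was close to zero, so the robot was touching nothing.
- The coarse scene and top cameras disagreed with the wrist camera by 1–2 mm on the wrench head, which is within what the bolt's cone takes up.

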